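Pack the bracelet rolls and lock the stock chest for the ride home

ROBOT

A 6-joint arm with a two-finger parallel gripper is mounted at the origin on the work surface. World frame = base frame: x ahead of the robot, y to its left, z up, the work surface at z = 0. Lengths are in m, angles in rad, forces in N, time in s.
With the tool pointing down it reaches from about 0.325 to 0.775 m from the base axis. Payload 5.5 kg.
Tool frame: the origin (TCP) lies between the finger pads; the fingertips stand 8 mm ahead of it and the grasp point (between the pads) lies 11 mm behind it (tcp_to_tips is the distance from the TCP to the fingertips, in m); z points along the fingers, y is the direction in which the jaws open and shut (so a half turn about z gives the same grasp; the last joint's range is limited). The gripper opens to 88 mm and grips with 3 to 60 N. Pads are 20 mm wide; open, the fingers measure 115 mm over their backs; the gripper's body (75 mm by 178 mm) begins 61 mm behind the grasp point.
Start: joints at [-1.293, 0.091, 1.231, -0, 1.82, -0.057], TCP at [0.197, -0.567, 0.231] pointing down, gripper open.
Joint ranges: [-2.87, 2.87], [-0.86, 2.18], [0.17, 2.46], [-1.51, 4.65], [0.06, 2.69], [-2.65, 2.65]. Speed limits (rad/s): [2.57, 2.57, 3.01, 3.14, 3.14, 3.14].

INTERFACE

Orientations are given as a unit quaternion [w, x, y, z].
In Python, from bench import * gives the robot as it stands. Calls block until the motion is done:
- move_to(position, orientation): joint-space move of the TCP to a pose.
- move_l(position, speed=0.15, orientation=None): straight line of the TCP; orientation=None keeps the orientation; speed is the mean speed in m/s.
- movej(angles): joint-space move.
- gripper_open() and close(): open the fingers fully, or close them until they stop; the grip force is fixed at half the most.
- hold(seconds).
- inverse_kinematics(position, orientation): joint angles nearest the present ones, or None.
- state(): the state.
- get_image(name): name is "scene" or "top" or "wrist"; returns a dict with "frame" (400x640x3 uint8, blue, green, red), "depth" (400x640 float32, m along the optical axis (not along the pixel's ray), 0 where there is no reading), "camera_matrix" (3x3 intrinsics, pixels), "view" (4x4, takes a point from world to camera coordinates). Camera axes: x right, y up, looking along -z (the intrinsics and any distortion apply to the point x, -y, -z); pixel columns grow to the right and rows downward; lengths in m; the calibration is good to about 2 mm. A picture is of the moment at which its call begins.
A pose or a line that the arm cannot do raises IKError and nothing moves.
- job_done(): hands the job in, once; it reports no verdict.
The state is a dict: "time": time; "joint_pos": joint angles; "dq": joint speeds; "joint_torque": joint torques, N m; "ee_pos": TCP position; "ee_rot": TCP orientation; "ft_force": force on the tool from outside, world axes, zero at the start; "moment": the same for the moment, N m; "finger_gap": finger opening in m.
Only numpy, scipy, OpenCV 4.12 (cv2) and the standard library are available. Lean on these libraries where they do the work, as an engineer would, in place of code of your own. Each camera call takes 0.05 s, during which the arm holds its last target. There are 200 camera calls.

TASK

Pack up the bead stall: lay every bracelet roll that is out on the cloth flat in the open drawer of the blue chest, then push the drawer fully home until it clicks into its detent. Then lock the chest with its quick-release clamp: tighten the black knurled adjuster nut (clockwise from above) until the red cam lever, swung over, first meets firm resistance about halfway, and then close the lever all the way so that it stays shut. Leave the other things on the stall where they are.

Things in the scene. Friction and masses are not known exactly. Their poses are not given: they have to be found in the camera images.
- roll_a: loose bracelet display roll, red and cream bracelets on a wooden core with square end blocks: 90 mm long (its x axis), 38 mm wide and 38 mm high, 0.14 kg. Origin: its middle. Starts lying on the cloth beside the chest, turned up to 0.4 rad from world x; may be absent (None)
- roll_b: loose bracelet display roll, blue and teal bracelets on a wooden core with square end blocks: 90 mm long (its x axis), 38 mm wide and 38 mm high, 0.14 kg. Origin: its middle. Starts lying on the cloth beside the chest, turned up to 0.4 rad from world x; may be absent (None)
- roll_c: loose bracelet display roll, orange and purple bracelets on a wooden core with square end blocks: 90 mm long (its x axis), 38 mm wide and 38 mm high, 0.14 kg. Origin: its middle. Starts lying on the cloth beside the chest, turned up to 0.4 rad from world x; may be absent (None)
- chest: fixed blue stock chest, 240 mm deep (x) by 300 mm wide (y) by 85 mm high; its front, where the drawer comes out, is its -x side and faces the robot. Origin: centre of its underside. It is turned up to 0.12 rad. The clamp stands on its top
- drawer_in (a point): middle of the drawer's inner floor, 13 mm above the table (moves with the drawer; axes as the chest's). Floor inside: x -88 to +94 mm by 262 mm (y); side walls rise 30 mm above it, the front panel 56 mm. Only the part out of the chest (chest x below -120 mm) can be reached from above; there are 58 mm between this floor and the chest's top board
- drawer_front (a point): middle of the drawer's front face, 38 mm above the table; the panel is 274 mm wide and 62 mm high, 12 mm thick, with a flat brass plate 7 mm proud at its middle. Push it in chest +x to close
- drawer (a joint): how far the drawer is out (m): 0 home, flush with the chest; starts 0.135 to 0.155 out. Slides with about 1 N of friction; over the last 12 mm a spring catch resists with about 6 N and from 4 mm on pulls it home
- nut_grip (a point): point on the axis of the round black knurled adjuster nut, 18 mm above its underside; the nut is 30 mm high and 46 to 49 mm in diameter, axis vertical, free all round above the aluminium bridge it sits on. It sits 60 mm to the +y side of the chest's middle and 120 mm from the lever
- nut (a joint): angle of the nut (rad, 0 to 12): grows as it is turned clockwise seen from above, which lowers the bridge with the lever 1 mm per rad towards the shoe. Starts 0 to 1.2, too loose; stays where left; turning takes 0.3 N m. How far it must go differs each time (some 2 to 6.5 rad more). Turned with the lever partway over, it pushes the lever back once the cam meets the shoe (0.14 rad per rad)
- lever_pivot (a point): middle of the lever's pivot pin, which lies along the chest's y; on the bridge, about 55 mm above the chest's top and 60 mm to the -y side of its middle. A lever point at radius r lies r sin(2.2 - angle) above it and r cos(2.2 - angle) towards chest -x
- lever_grip (a point): point on the centre line of the lever's red round end (16 mm thick), 80 mm from the pivot; the lever reaches to 100 mm, its arm is 13 mm thick, and it swings in the chest's x-z plane. Pinched along the chest's y it can be swung either way
- lever (a joint): angle of the cam lever (rad): 0 open, leaning to chest +x; upright at 0.63; 2.2 closed, level, pointing to chest -x (the robot). Starts at 0 to 0.3. Stays where left (0.06 N m) until its cam meets the shoe, which then pushes it back. Resistance should begin near 1.1 (0.75 to 1.4 is right); the force needed at its end rises to 3 to 8 N near 1.6; past 2.05 it goes over centre and stays shut
- shoe (a joint): how far the cam has squeezed the orange sprung shoe down (m), about 45 N/mm: 0 untouched; about 0.0023 with the lever closed and the nut rightly set (0.0010 to 0.0038 is right; each rad of the nut adds about 0.0007). The shoe's height on the chest differs by up to 3 mm from start to start
- jar_blue: glass jar with an aluminium cap, 60 mm across, 85 mm high. Bystander: leave it where it is. Origin: centre of its underside
- mug: blue mug, 80 mm across, 90 mm high, handle to its +y. Bystander: leave it where it is. Origin: centre of its underside
- brush: hand brush, lying along its x. Bystander: leave it where it is. Origin: centre of its underside
- spool: yellow spool, 64 mm across, 50 mm high. Bystander: leave it where it is. Origin: centre of its underside
- tin: tin with a copper band, 54 mm across, 60 mm high, standing on the chest's top at its back left. Bystander: leave it where it is. Origin: centre of its underside
- bust: necklace bust on a 100 mm square foot, 175 mm high. Bystander: leave it where it is. Origin: centre of its underside
Not all that is in view belongs to the job. What is shaped like the roll_c but green or pink is not meant.

How it is judged:
By the outcome, as a careful person would: the job done as asked, in the order asked, and still so for the second after the job is handed in, with the robot touching nothing.
Of roll_a, roll_b, roll_c only 2 to 3 are there at a start; the rules pass over those that are not, and their reading is None.
At some moment in a run one of roll_a, roll_b, roll_c may be knocked a few centimetres aside while the robot is not near it.
Once in a run the grip may slacken for a moment while it holds something.
It also fails if it takes over 210 s, if anything falls off the work surface, if the arm or the gripper's body presses on something with over 40 N, if the wrist force passes 120 N, or if a joint passes its speed limit or range.

## Working session

There is one attempt and no reset: what is moved stays moved. The work goes in short steps, each a Python script; the robot and the scene stay as the last script left them, time stands still between calls to the robot, and variables do not carry over. Pictures are saved under pics/ and viewed, about 12 in all and at most 16, crops included, and the job is handed in when it is done.

```bash
ls; mkdir -p pics
cat > h.py <<'E'
from bench import *
import numpy as np, cv2
def shot(name, cam):
    im=get_image(cam); cv2.imwrite(f'pics/{name}.png',im['frame']); np.savez(f'pics/{name}.npz',d=im['depth'],f=im['frame'],K=im['camera_matrix'],V=im['view']); return im
def load(name): 
    z=np.load(f'pics/{name}.npz'); return dict(depth=z['d'],frame=z['f'],camera_matrix=z['K'],view=z['V'])
def ray(im,u,v):
    K=im['camera_matrix'];V=im['view'];R=V[:3,:3];t=V[:3,3]
    d=np.array([(u-K[0,2])/K[0,0],-(v-K[1,2])/K[1,1],-1.]);return -R.T@t,R.T@d
def onz(im,u,v,z):
    o,d=ray(im,u,v);return o+d*(z-o[2])/d[2]
def cloud(im):
    K=im['camera_matrix'];V=im['view'];R=V[:3,:3];t=V[:3,3];D=im['depth']
    v,u=np.mgrid[:D.shape[0],:D.shape[1]]
    P=np.stack([(u-K[0,2])/K[0,0]*D,-(v-K[1,2])/K[1,1]*D,-D],-1)
    return (P-t)@R
def pt(im,u,v):
    return cloud(im)[v,u]
E
python3 - <<'E'
from h import *
a=shot('s0','scene');b=shot('t0','top')
s=state();print(s['time'],s['ee_pos'],s['ee_rot'],s['finger_gap'],s['ft_force'])
for i in(a,b):print(i['camera_matrix'],np.linalg.inv(i['view']).round(3),(i['depth']>0).mean())
E
```

```text
pics
0.1 [ 0.19709098 -0.56642581  0.22960498] [-8.94907026e-04  9.86020841e-01  1.66619602e-01 -8.85601355e-05] 0.08764333178644253 [0.35402678 0.33474088 0.08736494]
[[438.60089173   0.         317.23985088]
 [  0.         438.60089173 198.74446924]
 [  0.           0.           1.        ]] [[ 0.699 -0.52   0.491  1.069]
 [ 0.715  0.491 -0.498 -0.649]
 [ 0.018  0.699  0.714  1.005]
 [ 0.     0.     0.     1.   ]] 0.9959375
[[374.77487337   0.         323.58692866]
 [  0.         374.77487337 199.72934941]
 [  0.           0.           1.        ]] [[-1.000e-03  9.950e-01 -9.900e-02  3.850e-01]
 [-1.000e+00 -3.000e-03 -1.900e-02 -7.100e-02]
 [-1.900e-02  9.900e-02  9.950e-01  1.165e+00]
 [ 0.000e+00  0.000e+00  0.000e+00  1.000e+00]] 0.99591015625
```

View pics/s0.png

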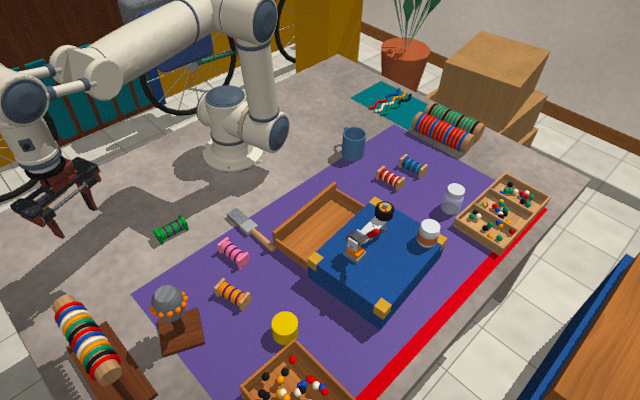

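View pics/t0.png

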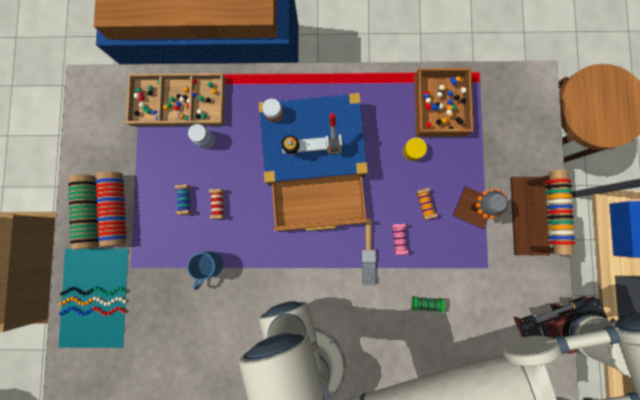

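The scene view shows the open drawer, with the clamp on the chest. In the top view all three rolls are present: blue (182,199), red (216,204) and orange (427,204). Pink (400,238) and green (428,304) are decoys, the drawer is around (320,202), the nut is at (290,144) and the lever end at (332,118).

```bash
cat >> h.py <<'E'
def rolls(im):
    """roll poses (x,y,yaw of long axis) from top points z 0.02..0.05 near cloth"""
    P=cloud(im);hsv=cv2.cvtColor(im['frame'],cv2.COLOR_BGR2HSV);out=[]
    m=((P[...,2]>.018)&(P[...,2]<.05)).astype(np.uint8)
    n,l,st,c=cv2.connectedComponentsWithStats(m)
    for i in range(1,n):
        if not 120<st[i,4]<900: continue
        q=P[l==i]; 
        (cx,cy),(w,h),an=cv2.minAreaRect(np.float32(q[:,:2]*1000))
        if not(55<max(w,h)<115 and 20<min(w,h)<60): continue
        if w<h: an+=90
        yaw=(np.radians(an)+np.pi/2)%np.pi-np.pi/2
        hh=hsv[l==i];hh=hh[hh[:,1]>120]
        out.append((round(cx/1000,4),round(cy/1000,4),round(float(yaw),3),round(max(w,h)),round(min(w,h)),round(float(np.percentile(q[:,2],90)),4),c[i].round().tolist(),np.bincount(hh[:,0]//15,minlength=12).tolist()))
    return out
E
python3 - <<'E'
from h import *
t=load('t0');s=load('s0')
for r in rolls(t):print(r)
P=cloud(t);hsv=cv2.cvtColor(t['frame'],cv2.COLOR_BGR2HSV)
u,v=np.meshgrid(range(640),range(400))
m=(abs(P[...,2]-.085)<.006)&(u>240)&(u<390)&(v>80)&(v<195)
print('chest',cv2.minAreaRect(np.float32(P[m][:,:2]*1000)),P[m][:,2].mean())
# drawer walls z ~.043, panel ~ .069
m=(P[...,2]>.03)&(P[...,2]<.08)&(u>260)&(u<375)&(v>172)&(v<240)
q=P[m];print('drawer',cv2.minAreaRect(np.float32(q[:,:2]*1000)))
m=(P[...,2]>.058)&(P[...,2]<.075)&(u>262)&(u<375)&(v>195)&(v<240);print('panel',cv2.minAreaRect(np.float32(P[m][:,:2]*1000)),m.sum())
for p in [(300,200),(350,195),(290,144),(332,118),(331,125),(320,144),(335,146),(230,250)]:print(p,P[p[1],p[0]].round(4))
Q=cloud(s)
for p in [(385,208),(383,215),(358,240),(375,232)]:print('s',p,Q[p[1],p[0]].round(4))
for n,i,b in(('a',t,(250,90,380,180)),('b',s,(330,190,420,270))):
    x0,y0,x1,y1=b;cv2.imwrite(f'pics/c_{n}.png',cv2.resize(i['frame'][y0:y1,x0:x1],None,fx=5,fy=5,interpolation=cv2.INTER_CUBIC))
a=cv2.imread('pics/c_a.png');b=cv2.imread('pics/c_b.png');H=max(a.shape[0],b.shape[0]);f=lambda x:cv2.copyMakeBorder(x,0,H-x.shape[0],0,0,0)
z=np.hstack([f(a),f(b)]);cv2.imwrite('pics/c1.png',cv2.resize(z,(790,int(790*z.shape[0]/z.shape[1]))));print(z.shape)
E
```

```text
(0.7981, -0.38, 0.816, 72, 42, 0.0434, [431.0, 102.0], [53, 0, 0, 0, 0, 0, 0, 44, 3, 3, 3, 10])
(0.5022, 0.3842, 0.081, 91, 38, 0.0382, [183.0, 199.0], [0, 2, 0, 0, 0, 29, 77, 128, 1, 0, 0, 0])
(0.4882, 0.2803, 0.081, 90, 38, 0.0385, [216.0, 203.0], [155, 9, 0, 0, 0, 0, 0, 0, 0, 0, 0, 20])
(0.4865, -0.361, 0.261, 90, 38, 0.0381, [426.0, 203.0], [85, 145, 0, 0, 0, 0, 0, 0, 0, 0, 0, 5])
(0.38, -0.2787, 0.088, 90, 38, 0.0382, [400.0, 239.0], [0, 0, 0, 0, 0, 0, 0, 0, 0, 0, 57, 42])
(0.1871, -0.3583, 1.505, 90, 37, 0.0381, [428.0, 304.0], [0, 0, 0, 0, 265, 0, 0, 0, 0, 0, 0, 0])
(0.0226, -0.0599, 0.405, 98, 25, 0.0435, [326.0, 359.0], [0, 0, 0, 0, 0, 0, 0, 0, 0, 0, 0, 0])
chest ((679.5367431640625, -16.5692138671875), (241.5601043701172, 300.8285217285156), 4.99238395690918) 0.08447433247846337
drawer ((489.111572265625, -29.294448852539062), (161.81040954589844, 298.6378173828125), 1.8255641460418701)
panel ((419.2278137207031, -40.19810485839844), (18.556331634521484, 270.7890930175781), 5.164099216461182) 400
(300, 200) [0.4985 0.0236 0.0128]
(350, 195) [ 0.5135 -0.1311  0.0134]
(290, 144) [0.6344 0.038  0.1753]
(332, 118) [ 0.6923 -0.0754  0.2166]
(331, 125) [ 0.6792 -0.0728  0.1985]
(320, 144) [ 0.6429 -0.042   0.1401]
(335, 146) [ 0.6323 -0.0836  0.1587]
(230, 250) [ 0.3447  0.2412 -0.0008]
s (385, 208) [0.6444 0.0331 0.1761]
s (383, 215) [0.6495 0.0217 0.1618]
s (358, 240) [ 0.6584 -0.0851  0.1575]
s (375, 232) [ 0.7007 -0.081   0.2215]
(450, 1100, 3)
```

View pics/c1.png

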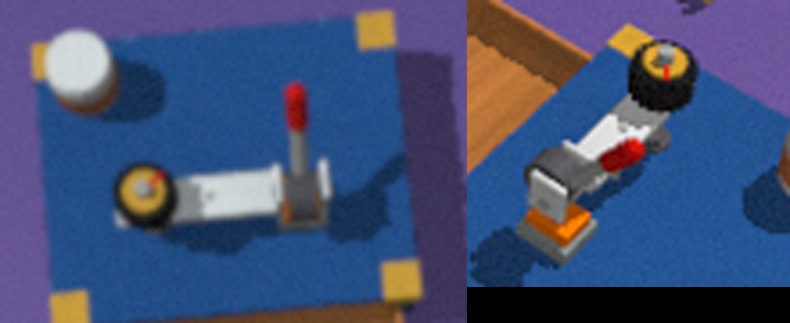

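Depth reads well: roll heights come out at 38 mm, the chest is 241×301 mm with yaw 0.087, and the drawer floor is at 13 mm. The rolls will lie lengthwise along chest x at chest y = +66, -66 and 0 mm, with the middle one last. I'll start with blue.

```bash
cat >> h.py <<'E'
C=np.array([.6795,-.0166]);CY=.0871
def ch(x,y,z): c,s=np.cos(CY),np.sin(CY);return [C[0]+c*x-s*y,C[1]+s*x+c*y,z]
def q(yaw): return [0,float(np.cos(yaw/2)),float(np.sin(yaw/2)),0]
def st(msg):
    s=state();print(msg,'t%.1f'%s['time'],np.round(s['ee_pos'],4),'gap%.4f'%s['finger_gap'],'F',np.round(s['ft_force'],1));return s
def find(color,name):
    for r in rolls(shot(name,'top')):
        h=np.array(r[7])/max(1,sum(r[7])) ; x,y=r[:2]
        k={'blue':h[5:8].sum(),'orange':h[1],'red':h[0]+h[11] if h[1]<.2 and h[10]<.2 else 0}[color]
        if k>(.5 if color!='orange' else .3) and .25<x<.75 and r[3]>80: return r
def pickplace(color,ty,name):
    r=find(color,name);print(r)
    x,y,yaw=r[:3]
    move_to([x,y,.2],q(yaw));move_l([x,y,.06],.15);move_l([x,y,.013],.08)
    close();st('closed');move_l([x,y,.15],.15);s=st('lift')
    if s['finger_gap']<.03: print('LOST');return
    tx=-.187
    move_l(ch(tx,ty,.15),.2,q(CY));hold(.2);s=st('over')
    if s['finger_gap']<.03: print('LOST');return
    move_l(ch(tx,ty,.06),.12);move_l(ch(tx,ty,.028),.05);s=st('down')
    gripper_open();move_l(ch(tx,ty,.06),.08);move_l(ch(tx,ty,.2),.2);st('up')
E
python3 - <<'E'
from h import *
P=cloud(load('t0'));m=(P[...,1]<-.42)&(P[...,2]>.085)&(P[...,1]>-.6)&(P[...,0]>.35)&(P[...,0]<.65);print('bust',P[m].min(0),P[m].max(0))
move_l([.197,-.567,.33],.2)
move_to([.45,.3,.33],q(.08))
pickplace('blue',.066,'t1')
im=shot('t2','top');[print(r) for r in rolls(im)]
shot('s2','scene')
E
```

```text
bust [ 0.43597161 -0.55013301  0.10683911] [ 0.51654826 -0.46995267  0.17906991]
NoneTraceback (most recent call last):
  File "<stdin>", line 5, in <module>
  File "h.py", line 46, in pickplace
    x,y,yaw=r[:3]
            ~^^^^
TypeError: 'NoneType' object is not subscriptable
```

Run:
```python
from h import *
move_to([.45,-.03,.33],q(.08))
pickplace('blue',.066,'t1')
im=shot('t2','top');[print(r) for r in rolls(im)]
shot('s2','scene')
```

```text
(0.5015, 0.3851, 0.085, 90, 37, 0.0385, [183.0, 199.0], [0, 3, 0, 0, 0, 27, 81, 127, 0, 0, 0, 0])
closed t9.6 [0.5015 0.3851 0.013 ] gap0.0327 F [ 0.1  0.2 -0. ]
lift t10.6 [0.501  0.3848 0.1484] gap0.0324 F [-0.1  0.5 -1.8]
over t12.8 [0.4875 0.0334 0.15  ] gap0.0324 F [-0.4  0.9 -1.8]
down t14.4 [0.4876 0.0329 0.0281] gap0.0327 F [-0.4  0.5 -1.4]
up t16.8 [0.487  0.0329 0.1982] gap0.0881 F [-0.9 -0.1 -0.2]
(0.798, -0.3798, 0.814, 72, 43, 0.0434, [431.0, 102.0], [55, 0, 0, 0, 0, 0, 0, 45, 2, 3, 3, 10])
(0.4883, 0.2802, 0.076, 91, 37, 0.0384, [216.0, 203.0], [154, 14, 0, 0, 0, 0, 0, 0, 0, 0, 1, 19])
(0.4863, -0.3605, 0.261, 90, 38, 0.0379, [426.0, 203.0], [90, 146, 0, 0, 0, 0, 0, 0, 0, 0, 0, 6])
(0.3802, -0.2791, 0.083, 89, 38, 0.038, [399.0, 238.0], [0, 0, 0, 0, 0, 0, 0, 0, 0, 1, 59, 34])
(0.1873, -0.3587, 1.501, 91, 38, 0.0382, [428.0, 304.0], [0, 0, 0, 0, 268, 0, 0, 0, 0, 0, 0, 0])
(0.0565, -0.031, 1.097, 104, 27, 0.0445, [316.0, 349.0], [0, 0, 0, 0, 0, 0, 0, 0, 0, 0, 0, 0])
```

View pics/s2.png

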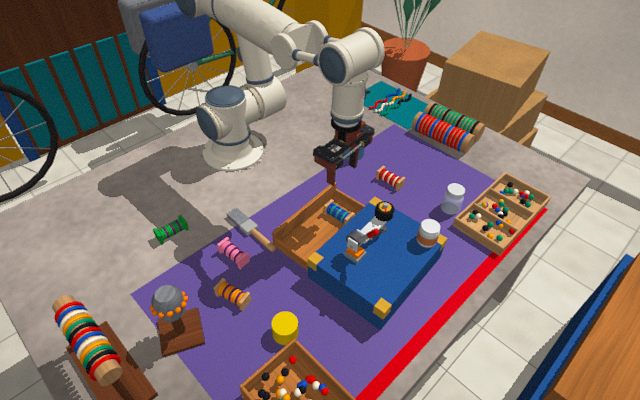

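The blue roll lies flat in the drawer at (338,213). Orange and red come next.

Run:
```python
from h import *
move_l([.45,-.03,.3],.25,q(.08))
pickplace('orange',-.066,'t3')
move_l([.45,-.03,.3],.25,q(.08))
pickplace('red',0.,'t4')
move_to([.36,.25,.35],q(.08))
shot('s5','scene');im=shot('t5','top');[print(r) for r in rolls(im)]
cv2.imwrite('pics/c5.png',cv2.resize(im['frame'][80:260,170:450],None,fx=2.8,fy=2.8))
```

```text
(0.4866, -0.3612, 0.249, 90, 40, 0.0379, [426.0, 203.0], [83, 140, 0, 0, 0, 0, 0, 0, 0, 0, 0, 6])
closed t21.6 [ 0.4866 -0.3613  0.013 ] gap0.0320 F [ 0.3 -0.3  0.7]
lift t22.7 [ 0.4861 -0.3608  0.1484] gap0.0325 F [ 0.3  0.  -2.4]
over t24.4 [ 0.4989 -0.0992  0.1499] gap0.0325 F [ 0.3  0.8 -2.1]
down t26.1 [ 0.4991 -0.0986  0.0281] gap0.0326 F [-0.4  0.1 -1.7]
up t28.4 [ 0.4984 -0.0985  0.1982] gap0.0876 F [ 0.5 -0.8 -0.6]
(0.4881, 0.2789, 0.069, 90, 37, 0.0384, [216.0, 203.0], [156, 12, 0, 0, 0, 0, 0, 0, 0, 0, 0, 17])
closed t33.1 [0.4881 0.279  0.013 ] gap0.0324 F [0.2 0.  0.6]
lift t34.2 [0.4876 0.2787 0.1486] gap0.0325 F [-0.7 -0.4 -1.6]
over t36.1 [ 0.4932 -0.0323  0.15  ] gap0.0323 F [-0.5 -0.1 -1.7]
down t37.8 [ 0.4933 -0.0329  0.0281] gap0.0321 F [-0.7 -0.4 -1.2]
up t40.1 [ 0.4927 -0.0328  0.1982] gap0.0878 F [ 0.2  0.3 -0.2]
(0.7981, -0.3808, 0.861, 72, 43, 0.0428, [431.0, 102.0], [51, 0, 0, 0, 0, 0, 0, 45, 2, 3, 3, 14])
(0.4993, -0.1013, 0.1, 90, 37, 0.0493, [341.0, 199.0], [72, 167, 0, 0, 0, 0, 0, 0, 0, 0, 0, 2])
(0.493, -0.0326, 0.085, 90, 37, 0.0492, [318.0, 201.0], [168, 26, 0, 0, 0, 0, 0, 0, 0, 0, 0, 0])
(0.4871, 0.0386, 0.086, 90, 42, 0.0491, [295.0, 203.0], [2, 20, 0, 0, 0, 19, 60, 90, 0, 0, 0, 0])
(0.3801, -0.2787, 0.086, 89, 38, 0.038, [400.0, 239.0], [0, 0, 0, 0, 0, 0, 0, 0, 0, 0, 57, 37])
(0.187, -0.3588, 1.491, 90, 37, 0.0383, [428.0, 304.0], [0, 0, 0, 0, 258, 0, 0, 0, 0, 0, 0, 0])
```

View pics/c5.png

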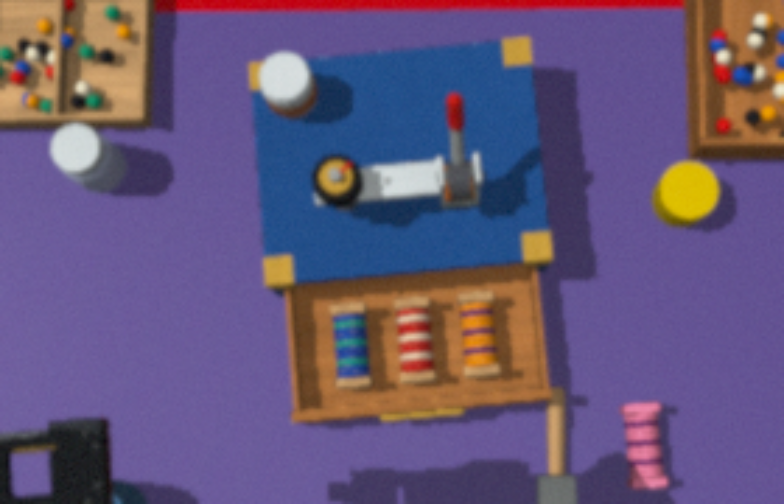

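All three rolls lie flat in the drawer. Next is the drawer push with closed fingers on the brass plate.

Run:
```python
from h import *
move_to(ch(-.305,0,.2),q(CY));close();move_l(ch(-.305,0,.03),.15);st('start')
f0=state()['ft_force']
X=np.array([np.cos(CY),np.sin(CY),0])
move_l(ch(-.275,0,.03),.06);print((state()['ft_force']-f0)@X)
move_l(ch(-.16,0,.03),.06);print((state()['ft_force']-f0)@X)
x=-.16
while x<-.125:
    x+=.002;move_l(ch(x,0,.03),.03);f=(state()['ft_force']-f0)@X;print(round(x,4),round(f,1),end='; ')
    if f<-15:break
hold(.3)
move_l(ch(-.2,0,.03),.1);move_l(ch(-.3,0,.2),.25);st('out');gripper_open()
move_to([.36,.3,.35],q(.08))
s=shot('s6','scene');im=shot('t6','top')
P=cloud(im);u,v=np.meshgrid(range(640),range(400))
m=(P[...,2]>.055)&(P[...,2]<.075)&(u>255)&(u<380)&(v>170)&(v<200);print(m.sum())
cv2.imwrite('pics/c6.png',np.hstack([cv2.resize(s['frame'][170:300,250:470],None,fx=1.8,fy=1.8),cv2.resize(im['frame'][80:210,240:460],None,fx=1.8,fy=1.8)]))
```

```text
start t45.4 [ 0.3763 -0.0433  0.031 ] gap0.0003 F [-0.4  0.1  1. ]
0.474464172611105
-0.42591353402498194
-0.158 0.2; -0.156 0.2; -0.154 0.6; -0.152 0.9; -0.15 -1.5; -0.148 0.7; -0.146 0.8; -0.144 0.9; -0.142 -0.8; -0.14 0.6; -0.138 -7.3; -0.136 -15.9; out t53.2 [ 0.3807 -0.0426  0.1986] gap0.0005 F [-0.7  0.6  0.1]
158
```

View pics/c6.png

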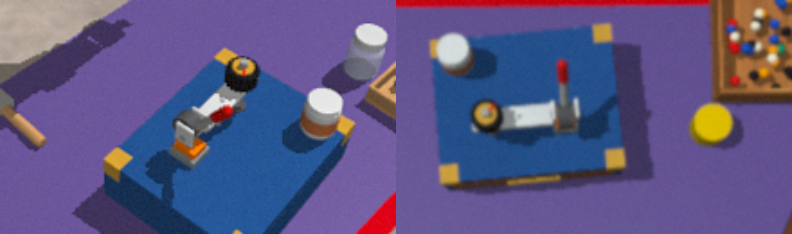

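Run:
```python
from h import *
im=load('t6');P=cloud(im);c,s=np.cos(CY),np.sin(CY)
d=P[...,:2]-C;X=d[...,0]*c+d[...,1]*s;Y=-d[...,0]*s+d[...,1]*c
for lo,hi in((-.10,-.05),(-.01,.01),(.05,.1)):
    m=(Y>lo)&(Y<hi)&(X<-.09)&(X>-.2)&(P[...,2]>.01)
    o=[(round(X[m&(P[...,2]>z)&(P[...,2]<z+.01)].min()*1000,1) if (m&(P[...,2]>z)&(P[...,2]<z+.01)).any() else None) for z in np.arange(.01,.09,.01)]
    o2=[(round(np.median(X[m&(P[...,2]>z)&(P[...,2]<z+.01)])*1000,1) if (m&(P[...,2]>z)&(P[...,2]<z+.01)).any() else None) for z in np.arange(.01,.09,.01)]
    print(lo,o,o2)
# clamp
H=P[...,2];m=(H>.168)&(abs(X+.04)<.05)&(abs(Y-.06)<.04)
print('nut top',np.median(H[m]),X[m].mean(),Y[m].mean(),cv2.minEnclosingCircle(np.float32(np.c_[X[m],Y[m]]*1000)),m.sum(),np.percentile(H[m],[5,50,95,100]))
hs=cv2.cvtColor(im['frame'],cv2.COLOR_BGR2HSV)
m=(hs[...,1]>150)&((hs[...,0]<8)|(hs[...,0]>172))&(H>.12)&(Y<-.03)&(abs(X)<.15)
print('lever',m.sum(),X[m].mean(),Y[m].mean(),H[m].mean(),X[m].max(),H[m].max())
m=(H>.13)&(abs(Y+.06)<.03)&(abs(X+.04)<.03)
print('piv',X[m].mean(),Y[m].min(),Y[m].max(),np.percentile(H[m],[5,50,95]))
m=(H>.1)&(H<.15)&(abs(Y)<.025)&(abs(X+.04)<.04);print('bridge',X[m].min(),X[m].max(),np.median(H[m]))
```

```text
-0.1 [np.float64(-120.2), np.float64(-120.0), np.float64(-119.9), np.float64(-120.1), np.float64(-119.9), np.float64(-120.2), np.float64(-119.8), np.float64(-119.5)] [np.float64(-119.4), np.float64(-119.5), np.float64(-119.5), np.float64(-119.7), np.float64(-119.7), np.float64(-119.4), np.float64(-119.5), np.float64(-104.3)]
-0.01 [None, None, None, np.float64(-127.0), np.float64(-127.6), np.float64(-119.5), np.float64(-119.8), np.float64(-120.1)] [None, None, None, np.float64(-126.7), np.float64(-123.0), np.float64(-119.5), np.float64(-119.6), np.float64(-104.8)]
0.05 [np.float64(-120.6), np.float64(-120.0), np.float64(-120.2), np.float64(-120.1), np.float64(-120.5), np.float64(-120.6), np.float64(-120.8), np.float64(-120.5)] [np.float64(-119.9), np.float64(-119.6), np.float64(-119.7), np.float64(-119.8), np.float64(-120.1), np.float64(-119.8), np.float64(-119.7), np.float64(-105.4)]
nut top 0.171878715987398 -0.035811186861792466 0.05941101261406989 ((-35.443511962890625, 60.03541946411133), 24.145597457885742) 194 [0.16840223 0.17187872 0.18174284 0.18580843]
lever 53 0.004636770414788076 -0.05937945328307096 0.21334449158884775 0.016795764406407197 0.2253367643955449
piv -0.03794670581581507 -0.08068594871216818 -0.030211580184425935 [0.136921   0.15845436 0.17727446]
bridge -0.05257316810398736 -0.0174299635220206 0.13833034465343577
```

The drawer is home: its panel face measures -120 mm and the plate -127 mm in chest coordinates. Nut axis: chest (-0.035, 0.060); lever angle about 0.13. I'll pinch the lever, swing it to about 1.15 and release, then tighten the nut until it pushes the lever back.

```bash
cat >> h.py <<'E'
CX=-.0354; PZ=.140
def lv(a,r=.08,Y=-.06): b=2.2-a; return ch(CX-r*np.cos(b),Y,PZ+r*np.sin(b)-.011)
def meas(name,show=False):
    """lever angle from red pixels + housing; nut top"""
    im=shot(name,'top');P=cloud(im);c,s=np.cos(CY),np.sin(CY)
    d=P[...,:2]-C;X=d[...,0]*c+d[...,1]*s;Y=-d[...,0]*s+d[...,1]*c;H=P[...,2]
    hs=cv2.cvtColor(im['frame'],cv2.COLOR_BGR2HSV)
    m=(hs[...,1]>150)&((hs[...,0]<8)|(hs[...,0]>172))&(H>.12)&(abs(Y+.06)<.03)&(abs(X)<.2)
    n=(H>.160)&(H<.178)&(np.hypot(X-CX,Y-.06)<.026)
    a=2.2-np.arctan2(H[m]-PZ,CX-X[m])
    print(name,'lever a=%.3f'%np.median(a),'n',m.sum(),'XYZ',X[m].mean().round(4),Y[m].mean().round(4),H[m].mean().round(4),'nut z',np.median(H[n]).round(4),n.sum())
    return np.median(a)
E
python3 - <<'E'
from h import *
a0=meas('t7')
p=lv(a0);move_to([p[0],p[1],.32],q(CY));move_l(p,.12);close();s=st('pinch');f0=s['ft_force']
X=np.array([np.cos(CY),np.sin(CY),0])
for a in np.linspace(a0,1.15,9)[1:]:
    move_l(lv(a),.06);f=state()['ft_force']-f0;b=2.2-a
    print(round(a,2),'Fx %.1f Fz %.1f'%(f@X,f[2]),end='; ')
gripper_open();p=lv(1.15);move_l([p[0],p[1],.33],.2);st('rel')
move_to([.36,.3,.35],q(.08));meas('t8')
E
```

```text
t7 lever a=0.133 n 55 XYZ 0.0047 -0.0597 0.2135 nut z 0.1704 228
pinch t60.2 [ 0.6875 -0.0766  0.1993] gap0.0156 F [ 0.2 -1.7 -0.5]
0.26 Fx 1.9 Fz -0.8; 0.39 Fx 2.2 Fz -0.6; 0.51 Fx 2.0 Fz 0.1; 0.64 Fx 1.5 Fz 1.8; 0.77 Fx -0.5 Fz 1.2; 0.9 Fx -0.1 Fz -0.4; 1.02 Fx 0.3 Fz 0.3; 1.15 Fx -0.2 Fz 0.8; rel t64.9 [ 0.6097 -0.0829  0.3287] gap0.0877 F [ 0.3  0.5 -0.6]
t8 lever a=0.563 n 35 XYZ -0.0286 -0.0595 0.2296 nut z 0.1705 227
```

The lever stayed at 0.56: the grip slackened or slipped near the top of the arc. I'll pinch it again and watch the gap.

Run:
```python
from h import *
a0=.563
p=lv(a0);move_to([p[0],p[1],.33],q(CY));move_l(p,.12);close();s=st('pinch');f0=s['ft_force']
X=np.array([np.cos(CY),np.sin(CY),0])
for a in np.linspace(a0,1.15,7)[1:]:
    move_l(lv(a),.05);s=state();f=s['ft_force']-f0
    print(round(a,2),'Fx %.1f Fz %.1f gap %.4f'%(f@X,f[2],s['finger_gap']),end='; ')
gripper_open();p=lv(1.15);move_l([p[0],p[1],.33],.2);st('rel')
move_to([.36,.3,.35],q(.08));meas('t9')
```

```text
pinch t70.6 [ 0.6548 -0.0795  0.2088] gap0.0152 F [ 1.2 -2.7 -0.8]
0.66 Fx 3.0 Fz 0.2 gap 0.0156; 0.76 Fx 1.6 Fz 2.7 gap 0.0154; 0.86 Fx 2.2 Fz 5.3 gap 0.0152; 0.95 Fx -0.7 Fz 7.1 gap 0.0147; 1.05 Fx -4.3 Fz 10.2 gap 0.0142; 1.15 Fx -7.0 Fz 13.0 gap 0.0119; rel t74.5 [ 0.6098 -0.0829  0.3288] gap0.0876 F [-0.5  0.2 -0.5]
t9 lever a=0.923 n 28 XYZ -0.0635 -0.0596 0.2313 nut z 0.1706 225
```

Run:
```python
from h import *
s=shot('s9','scene')
for n in('t7','t8','t9','s9'):
    im=load(n);P=cloud(im);c,sn=np.cos(CY),np.sin(CY)
    d=P[...,:2]-C;X=d[...,0]*c+d[...,1]*sn;Y=-d[...,0]*sn+d[...,1]*c;H=P[...,2]
    hs=cv2.cvtColor(im['frame'],cv2.COLOR_BGR2HSV)
    m=(hs[...,1]>150)&((hs[...,0]<8)|(hs[...,0]>172))&(H>.12)&(abs(Y+.06)<.03)&(abs(X)<.2)
    print(n,'red',np.percentile(H[m],[0,50,95,100]).round(4),'X',np.percentile(X[m],[0,50,100]).round(4))
    g=(H>.15)&(abs(Y+.06)<.012)&(abs(X-CX)<.12)
    pts=np.c_[X[g],H[g]];print((pts[np.argsort(pts[:,1])][::max(1,len(pts)//14)]*1000).round().astype(int).tolist())
cv2.imwrite('pics/c9.png',cv2.resize(s['frame'][190:280,320:420],None,fx=5,fy=5))
```

```text
t7 red [0.1972 0.2146 0.2243 0.2262] X [-0.0057  0.0053  0.0162]
[[-43, 150], [-59, 154], [-53, 157], [-55, 159], [-34, 160], [-44, 161], [-34, 163], [-22, 167], [-18, 175], [-12, 185], [-6, 197], [-2, 206], [8, 213], [7, 218], [10, 223]]
t8 red [0.2115 0.2339 0.2384 0.2389] X [-0.0344 -0.0293 -0.0198]
[[-58, 150], [-45, 153], [-58, 154], [-55, 155], [-41, 156], [-52, 158], [-35, 159], [-47, 161], [-35, 177], [-34, 193], [-34, 212], [-32, 223], [-32, 233], [-28, 236], [-31, 238]]
t9 red [0.2249 0.2313 0.235  0.2362] X [-0.0691 -0.0639 -0.0574]
[[-53, 150], [-33, 150], [-54, 151], [-31, 152], [-33, 152], [-34, 153], [-42, 154], [-36, 155], [-49, 209], [-53, 226], [-60, 229], [-68, 231], [-66, 231], [-63, 232], [-66, 234]]
s9 red [0.2021 0.2221 0.2354 0.2374] X [-0.0671 -0.0558 -0.0479]
[[-55, 150], [-29, 153], [-49, 155], [-40, 158], [-39, 165], [-39, 174], [-43, 181], [-47, 189], [-46, 200], [-46, 206], [-52, 213], [-56, 220], [-62, 226], [-61, 233], [-63, 237]]
```

View pics/c9.png

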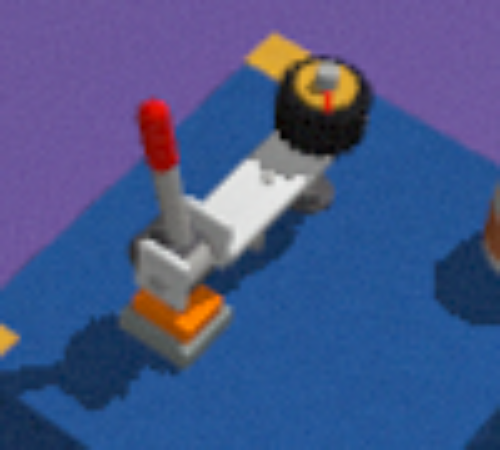

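The flat pads hold the lever's orientation, so a vertical tool wedges off it. The lever is now at about 0.95. A push from behind with closed fingers avoids this, so I'll do that to about 1.15, then grip the nut.

```bash
sed -i 's/^CX=.*/CX=-.0315; PZ=.140; NX=-.0354/; s/np.hypot(X-CX,Y-.06)/np.hypot(X-NX,Y-.06)/' h.py
cat >> h.py <<'E'
def smeas(name):
    """lever angle from the scene view: fit of the +x surface of the arm"""
    im=shot(name,'scene');P=cloud(im);c,s=np.cos(CY),np.sin(CY)
    d=P[...,:2]-C;X=d[...,0]*c+d[...,1]*s;Y=-d[...,0]*s+d[...,1]*c;H=P[...,2]
    hs=cv2.cvtColor(im['frame'],cv2.COLOR_BGR2HSV)
    m=(hs[...,1]>150)&((hs[...,0]<8)|(hs[...,0]>172))&(H>.12)&(abs(Y+.06)<.03)&(abs(X)<.2)
    if m.sum()<5: print('few red');return
    x,z=X[m].mean(),H[m].mean()
    al=np.arctan2(z-PZ,CX-x); al-=np.arcsin(.0065/np.hypot(z-PZ,CX-x))
    print(name,'scene lever a=%.3f'%(2.2-al),'XZ',x.round(4),z.round(4),m.sum())
    return 2.2-al
E
python3 - <<'E'
from h import *
Z=.203
move_to(ch(.01,-.06,.32),q(CY));close();move_l(ch(.01,-.06,Z),.12);s=st('a');f0=s['ft_force']
X=np.array([np.cos(CY),np.sin(CY),0])
for x in (-.01,-.02,-.03,-.038,-.044):
    move_l(ch(x,-.06,Z),.05);f=state()['ft_force']-f0;print(x,'Fx %.1f Fz %.1f'%(f@X,f[2]),end='; ')
move_l(ch(0,-.06,Z),.1);move_l(ch(0,-.06,.33),.2);gripper_open()
# park: above the nut line but toward +y, out of camera lines
move_to([.36,.3,.35],q(.08));meas('t10');smeas('s10')
st('')
# test reach for the nut stroke
for yaw in (4.15,3.9,-.9):
    print(yaw,inverse_kinematics(ch(NX,.06,.149),q(yaw)))
E
```

```text
a t80.6 [ 0.695  -0.0755  0.2044] gap0.0004 F [-0.   0.6 -0.2]
-0.01 Fx 0.9 Fz 0.7; -0.02 Fx -0.3 Fz 0.2; -0.03 Fx -0.3 Fz -0.8; -0.038 Fx 0.4 Fz 0.5; -0.044 Fx 0.0 Fz -0.4; t10 lever a=1.081 n 39 XYZ -0.0715 -0.0598 0.2203 nut z 0.1701 226
s10 scene lever a=1.122 XZ -0.0661 0.2182 76
 t87.1 [0.3607 0.2996 0.3497] gap0.0881 F [0.9 0.2 0.4]
4.15 [ 9.53245423e-03  1.98390909e-01  1.25735862e+00 -4.44089210e-16
  1.68584312e+00 -2.56967122e+00]
3.9 [ 9.53245423e-03  1.98390909e-01  1.25735862e+00 -4.44089210e-16
  1.68584312e+00 -2.31967122e+00]
-0.9 [ 9.53245423e-03  1.98390909e-01  1.25735862e+00 -4.44089210e-16
  1.68584312e+00  2.48032878e+00]
```

Run:
```python
from h import *
import h
q6=-2.45; s=state()
yaw0=4.15-.12  # q6 about -2.45
move_to(ch(NX,.06,.30),q(yaw0));move_l(ch(NX,.06,.152),.1);st('at nut');close();s=st('grip');m0=s['moment'][2]
base=smeas('n0');t=0;k=0
while t<4.9:
    for _ in range(2):
        t+=.15;h.PZ=.140-.001*t
        movej(inverse_kinematics(ch(NX,.06,.152-.001*t),q(yaw0-t)))
    s=state();k+=1
    print('t%.2f clock%.1f Mz %.2f F %s gap %.4f'%(t,s['time'],s['moment'][2]-m0,np.round(s['ft_force'],1),s['finger_gap']),end=' ')
    a=smeas('n%d'%k)
    if a is not None and a<base-.06: break
```

```text
at nut t92.5 [0.6394 0.0401 0.1529] gap0.0878 F [ 0.6  0.4 -0.3]
grip t93.2 [0.6388 0.0402 0.152 ] gap0.0452 F [-0.8  1.3  0.8]
n0 scene lever a=1.124 XZ -0.0658 0.2173 73
t0.30 clock93.8 Mz -0.31 F [-0.9  0.8 -0.6] gap 0.0457 n1 scene lever a=1.096 XZ -0.064 0.2186 77
t0.60 clock94.4 Mz -0.29 F [ 0.8 -0.5 -0.5] gap 0.0456 n2 scene lever a=1.121 XZ -0.0655 0.2167 75
t0.90 clock95.0 Mz -0.26 F [ 1.9 -3.9 -0. ] gap 0.0454 n3 scene lever a=1.104 XZ -0.0642 0.217 75
t1.20 clock95.6 Mz -0.29 F [ 2.1 -4.3 -1.1] gap 0.0452 n4 scene lever a=1.099 XZ -0.0643 0.2178 74
t1.50 clock96.2 Mz -0.24 F [ 0.9 -6.5 -0.4] gap 0.0460 n5 scene lever a=1.130 XZ -0.0658 0.2147 74
t1.80 clock96.7 Mz -0.27 F [ 0.1 -7.9  0.1] gap 0.0456 n6 scene lever a=1.127 XZ -0.0657 0.2148 74
t2.10 clock97.3 Mz -0.30 F [-0.8 -6.3  0.4] gap 0.0457 n7 scene lever a=1.125 XZ -0.0657 0.2148 74
t2.40 clock97.9 Mz -0.32 F [-2.1 -7.7  0.4] gap 0.0458 n8 scene lever a=1.128 XZ -0.0659 0.2144 73
t2.70 clock98.5 Mz -0.30 F [-4.5 -7.1  0.8] gap 0.0458 n9 scene lever a=1.126 XZ -0.0659 0.2144 74
t3.00 clock99.1 Mz -0.34 F [-5.9 -6.9  1.5] gap 0.0456 n10 scene lever a=1.125 XZ -0.0657 0.2139 77
t3.30 clock99.7 Mz -0.30 F [-6.1 -6.2  1.1] gap 0.0455 n11 scene lever a=1.126 XZ -0.066 0.214 73
t3.60 clock100.2 Mz -0.25 F [-5.6 -6.5  2.9] gap 0.0455 n12 scene lever a=1.114 XZ -0.0649 0.2138 77
t3.90 clock100.8 Mz -0.31 F [-7.2 -4.8  2.8] gap 0.0459 n13 scene lever a=1.126 XZ -0.0658 0.213 71
t4.20 clock101.4 Mz -0.30 F [-6.4 -3.7  2.7] gap 0.0458 n14 scene lever a=1.117 XZ -0.0651 0.213 74
t4.50 clock102.0 Mz -0.30 F [-7.  -3.6  0.9] gap 0.0454 n15 scene lever a=1.125 XZ -0.0656 0.2123 75
t4.80 clock102.6 Mz -0.26 F [-5.7 -2.4  1.2] gap 0.0458 n16 scene lever a=1.126 XZ -0.0657 0.2119 75Traceback (most recent call last):
  File "<stdin>", line 10, in <module>
ValueError: expected 6 finite numbers
```

The nut has turned 4.9 rad and the lever has not been pushed back yet. I'll regrip for a second stroke.

Run:
```python
from h import *
import h
T=4.8;yaw0=4.03-2.4
gripper_open();move_l(ch(NX,.06,.22),.15)
yaw0=1.6
movej(inverse_kinematics(ch(NX,.06,.22),q(yaw0)));move_l(ch(NX,.06,.152-.001*T),.1);close();s=st('grip');m0=s['moment'][2]
h.PZ=.140-.001*T;base=smeas('m0');t=0;k=0
while t<2.3:
    for _ in range(2):
        t+=.15;h.PZ=.140-.001*(T+t)
        movej(inverse_kinematics(ch(NX,.06,.152-.001*(T+t)),q(yaw0-t)))
    s=state();k+=1
    print('t%.2f clock%.1f Mz %.2f F %s gap %.4f'%(t,s['time'],s['moment'][2]-m0,np.round(s['ft_force'],1),s['finger_gap']),end=' ')
    a=smeas('m%d'%k)
    if a is not None and a<base-.07: break
```

```text
grip t108.1 [0.6383 0.0401 0.1472] gap0.0456 F [-5.  -0.8  1.5]
m0 scene lever a=1.130 XZ -0.0658 0.2114 73
t0.30 clock108.7 Mz -0.34 F [-5.8 -0.1  1.7] gap 0.0455 m1 scene lever a=1.131 XZ -0.066 0.2113 73
t0.60 clock109.2 Mz -0.30 F [-5.4  0.5  3.2] gap 0.0455 m2 scene lever a=1.125 XZ -0.0656 0.2113 73
t0.90 clock109.8 Mz -0.28 F [-5.2 -1.5  3. ] gap 0.0455 m3 scene lever a=1.102 XZ -0.0642 0.2125 74
t1.20 clock110.4 Mz -0.37 F [-3.9 -1.9  2.9] gap 0.0459 m4 scene lever a=1.090 XZ -0.0636 0.2132 78
t1.50 clock111.0 Mz -0.34 F [-4.7 -2.   0.8] gap 0.0454 m5 scene lever a=1.086 XZ -0.0631 0.2127 73
t1.80 clock111.6 Mz -0.29 F [-4.6 -3.1  2.1] gap 0.0454 m6 scene lever a=1.033 XZ -0.0587 0.2136 77
```

The cam met the shoe after about 5.5 rad in all. By the last reading the nut had pushed the lever back to about 1.03, inside the 0.75–1.4 window, so the nut is set. Next I'll close the lever by pushing along its arc with closed fingertips.

Run:
```python
from h import *
import h
h.PZ=.1334;r=.08
gripper_open();move_l(ch(NX,.06,.25),.15);move_l(ch(NX,.06,.33),.2)
move_to([.36,.3,.35],q(.08));meas('t11');a0=smeas('s11')
def tcp(a,hh=.008):
    b=2.2-a;x=CX-r*np.cos(b)+hh*np.sin(b);z=h.PZ+r*np.sin(b)+hh*np.cos(b)
    return ch(x+.010,-.06,z+.008)
p=ch(.02,-.06,.33);move_to(p,q(CY));close();f0=state()['ft_force']
p=tcp(a0,.02);move_l(p,.1);st('near')
X=np.array([np.cos(CY),np.sin(CY),0])
for a in list(np.arange(a0,2.13,.06))+[2.12,2.15,2.18,2.21,2.23,2.25]:
    move_l(tcp(a),.05);f=state()['ft_force']-f0;b=2.2-a
    ft=f[2]*np.cos(b)+(f@X)*np.sin(b);print('%.2f Ft %.1f Fx %.1f Fz %.1f'%(a,ft,f@X,f[2]))
    if a>2.1 and ft>18:break
    if ft>35: break
hold(.2);p=state()['ee_pos'];move_l([p[0],p[1],.33],.15);gripper_open();move_to([.36,.3,.35],q(.08))
meas('t12');s=shot('s12','scene');t=load('t12');st('end')
cv2.imwrite('pics/c12.png',np.hstack([cv2.resize(s['frame'][170:300,250:470],None,fx=1.8,fy=1.8),cv2.resize(t['frame'][80:210,240:460],None,fx=1.8,fy=1.8)]))
```

```text
t11 lever a=1.015 n 34 XYZ -0.0661 -0.06 0.2177 nut z 0.1641 204
s11 scene lever a=1.046 XZ -0.0596 0.2131 77
near t119.9 [ 0.6496 -0.0795  0.2234] gap0.0005 F [ 0.6 -0.5  0.9]
1.05 Ft -0.2 Fx -0.3 Fz 0.2
1.11 Ft 0.7 Fx 0.3 Fz 1.0
1.17 Ft 2.0 Fx 0.7 Fz 2.7
1.23 Ft 2.8 Fx 0.9 Fz 3.7
1.29 Ft 2.7 Fx 0.8 Fz 3.3
1.35 Ft 4.0 Fx 0.6 Fz 5.4
1.41 Ft 4.0 Fx 0.2 Fz 5.4
1.47 Ft 4.1 Fx 0.4 Fz 5.1
1.53 Ft 4.3 Fx 0.2 Fz 5.3
1.59 Ft 3.9 Fx 0.4 Fz 4.5
1.65 Ft 4.1 Fx -0.9 Fz 5.4
1.71 Ft 3.0 Fx -1.0 Fz 4.0
1.77 Ft 2.9 Fx -0.4 Fz 3.3
1.83 Ft 1.6 Fx -0.7 Fz 1.9
1.89 Ft 0.3 Fx -0.5 Fz 0.5
1.95 Ft 1.6 Fx -0.1 Fz 1.7
2.01 Ft -0.3 Fx -0.2 Fz -0.2
2.07 Ft -0.1 Fx -0.3 Fz -0.0
2.13 Ft 0.0 Fx 0.1 Fz 0.0
2.12 Ft 0.2 Fx -0.1 Fz 0.2
2.15 Ft 0.1 Fx 0.5 Fz 0.1
2.18 Ft -0.3 Fx -0.0 Fz -0.3
2.21 Ft 3.1 Fx -0.5 Fz 3.1
2.23 Ft 9.5 Fx -0.9 Fz 9.4
2.25 Ft 14.5 Fx -3.9 Fz 14.4
t12 lever a=2.134 n 61 XYZ -0.1175 -0.0597 0.1386 nut z 0.1642 203
end t131.0 [0.3607 0.2994 0.3497] gap0.0877 F [-0.3 -0.9  0.9]
```

View pics/c12.png

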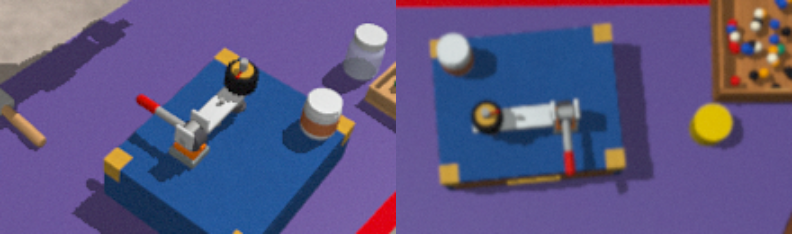

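The lever is closed and level, pointing to chest -x: force peaked at about 4.3 N, dropped to 0 over centre, then met a hard stop. I'll check the drawer and bystanders, then hand in.

Run:
```python
from h import *
hold(.5);meas('t13');im=load('t13');P=cloud(im);c,s=np.cos(CY),np.sin(CY)
d=P[...,:2]-C;X=d[...,0]*c+d[...,1]*s;Y=-d[...,0]*s+d[...,1]*c
m=(abs(Y-.07)<.03)&(X<-.1)&(X>-.2)&(P[...,2]>.02)&(P[...,2]<.06);print('drawer face',np.median(X[m]))
for b in((405,140,428,160),(262,98,284,122),(188,122,214,148)):
    x0,y0,x1,y1=b;print(b,cv2.absdiff(load('t0')['frame'][y0:y1,x0:x1],im['frame'][y0:y1,x0:x1]).mean().round(1))
[print(r[:7]) for r in rolls(im)]
job_done()
```

```text
t13 lever a=2.220 n 61 XYZ -0.1175 -0.0597 0.1385 nut z 0.1643 200
drawer face -0.11996222184898359
(405, 140, 428, 160) 2.6
(262, 98, 284, 122) 2.8
(188, 122, 214, 148) 2.8
(0.7979, -0.3801, 0.833, 72, 42, 0.0432, [431.0, 102.0])
(0.3804, -0.2786, 0.08, 89, 38, 0.0385, [399.0, 239.0])
(0.1874, -0.3583, 1.502, 90, 38, 0.0382, [429.0, 304.0])
the job is handed in; nothing more can be done
```

The stall is packed and the chest is locked. I handed the job in at about 132 s of the 210 s allowed.

- **Rolls and drawer:** All three rolls (blue, orange, red) were laid flat in the drawer. I pushed the drawer in until it hit a hard stop. Its front face measured -120.0 mm at the end, which is flush with the chest. The 6 N catch resistance showed only near the end of the push, so that measurement is the proof that it is home.
- **Clamp:** I turned the nut about 6.6 rad, until the cam met the shoe and pushed the lever back. The lever was then at about 1.03, inside the 0.75–1.4 window. Closing it took at most about 4.3 N, and the force dropped to zero before the end stop. It was level and still shut on the last look.
- **Bystanders:** In the final top view the spool, tin and jar showed no visible change, and the pink and green rolls measured where they started. I did not measure the mug, brush or bust at the end.
- **What went wrong:** Pinching the lever failed twice, because the flat pads wedged off it as it turned. I pushed it with closed fingers instead.
- **Disagreements:** My two camera readings of the lever angle differed by up to 0.04 rad, well within tolerance. I had no direct reading of the shoe.

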